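Snap the cover off a heater control box and reset its limit switch

TASK

The water heater's limit switch has tripped. Press the snap tab on the front of the control box gently inward (never harder than 13 N, the plastic cracks) and, keeping it pressed, lift the front of the cover clear of the two catches; never strain the tab against its catches. Then take the cover off by its fin and lay it fin up on the middle of the rubber mat, and after that press the reset button inside the box down gently (under 20 N), and let go, leaving the other things where they are.

Things in the scene. Friction and masses are not known exactly. Their poses are not given: they have to be found in the camera images.
- housing: Fixed grey control box, front to the robot (yaw within 0.35 rad). Origin at underside; x from front to rear, y to its left. Walls 6 mm, tops z 60; front wall x -50, sides y +-50, rear x +68 mm. The cover's rear edge is tucked under a rear ledge: x +50 to +60, underside z 68.5, top z 73, stop wall behind it from x 59.5 mm.
- catches (a point): Point midway between the two catches, at (-69, 0, 40) mm in the housing's frame. Catches: blocks x -76 to -63.6, y 29 to 44 each side, z 37 to 43 mm, on 6 mm cheeks (y 44 to 50, z up to 43, x -76 to -50). Between them a 58 mm gap for fingers in front of the thumb bar. Latched, the cover's front can rise only 2 to 3 mm.
- cover: Loose white plastic cover, 80 to 155 g, plate 120 x 100 x 5 mm; origin mid plate underside, axes as the housing's when closed (then at (-2, 0, 60) mm there, about 1.5 mm play). Two guide skirts reach 6 mm below it (y +-41, x -40 to 0). The tab hangs at its front (-x). Put down flat it stands on tab and rear edge, tilted about 0.25 rad.
- cover_fin (a point): Centre of the cover's grip fin, at (2, 0, 20) mm in the cover's frame: 50 mm long in x, 12 thick in y, 30 high; axes as the cover's. Pinch it across y from above. To take the freed cover off, lift about 15 mm while drawing it 20 mm or more forward (-x) so that the rear edge leaves the ledge, then up.
- tab: Snap tab: springy flap 44 mm wide at the cover's front. Origin: centre of its thumb bar (radius 5, 40 mm long in y), at (-70.5, 0, -23) mm in the cover's frame, 37 mm above the bench. Pushed in (+x) at the bar: first the play, then about 2.8 N/mm; ears clear the catches at 6 to 9 N, breaks above 13 N. Lifting swings the bar outward, which adds load. It hinges 25 mm above the bar.
- tab_ears (a point): Middle of the tab's two ears (76 mm across y, 4 mm thick, 5 mm high), 7.5 mm behind and 4.5 mm below the bar. Latched they lie under the catches. Closed fingers pointing down push the bar in; friction on it carries the cover's front up. Raised 13 mm or more and let go, the ears spring out over the catches and the cover rests there, front up about 0.1 rad.
- mat: Black rubber mat, 220 (x) x 200 (y) x 4 mm, fixed, flat on the bench to the left or right of the box; origin at the centre of its underside.
- reset_button_top (a point): Centre of the top of the grey round reset button, 20 mm in diameter, inside the box on the limit switch, about 48 mm above the bench (12 mm below the walls' tops), hidden until the cover is off; its place in the box varies by up to 12 mm.
- reset_button (a joint): Travel of the reset button downwards: 0 up, 0.006 m fully down; sprung, 1.5 N to start and 5 N fully down.
- limit_switch: Black limit switch block, 44 x 44 x 20 mm, fixed to the floor of the box, carrying the reset button; origin at the centre of its underside.
- tape: Bystander: roll of grey tape lying flat, 90 mm across, 24 mm high; origin at the centre of its underside.
- wrench: Bystander: steel wrench, 160 mm, lying on the bench.
- jar: Bystander: jar behind the box, 64 mm across, 85 mm high; origin at its underside.
- paint_can: Bystander: can, 100 mm across, 120 mm high; origin at its underside.
- pipe_cap: Bystander: copper pipe cap, 52 mm across, 40 mm high; origin at its underside.
- screw_cup: Bystander: steel cup 60 mm across, 45 mm high, standing in the black tray (200 x 190 x 30 mm) on the side of the box away from the mat; origin at its underside.
- screwdriver: Bystander: screwdriver, 130 mm, lying in the tray.
Not all that is in view belongs to the job. Leave any orange look-alike of the cover alone.

How it is judged:
On the way, in this order (a step that is already met when the one before it is completed fails the run):
1. the front of the cover is lifted over the catches (z of tab in the frame of housing above 0.046 m), for 0.2 s.
2. the cover lies fin up on the mat, let go (horizontal distance between cover_fin and mat below 0.07 m and height (world z) of cover_fin below 0.062 m and angle between cover_fin's own z axis and vertical below 0.5 rad and linear speed of cover below 0.03 m/s and contact force between cover and the fingers below 0.3 N), for 0.3 s.
3. the reset button is pressed down (value of joint reset_button above 0.003 m), for 0.05 s.
At the end, for the whole second after the job is handed in: the cover lies at rest on the mat, fin up (tilted less than 0.5 rad, fin centre lower than 62 mm), its fin within 70 mm of the mat's centre, let go, and the reset button, having been pressed at least 3 mm after that, is up again (all of step 2 and value of joint reset_button below 0.002 m); the robot touches nothing.
It fails at once if the tab is pushed harder than 13 N (contact force between any of the fingers, the arm and tab above 13 N).
It fails at once if the tab is strained against the catches or the box with more than 20 N (contact force between tab and housing above 20 N).
It fails at once if the reset button or its switch is pushed harder than 20 N (contact force between any of the fingers, the arm and limit_switch above 20 N).
It fails at once if a bystander is pushed more than 30 mm from its place (distance of any of tape, wrench, jar, paint_can, pipe_cap, screw_cup, screwdriver from where it was at the start of the episode above 0.03 m).
It also fails if it takes over 66 s, if anything falls off the work surface, if the arm or the gripper's body presses on something with over 40 N, if the wrist force passes 120 N, or if a joint passes its speed limit or range.

ROBOT

A 7-joint arm with a two-finger parallel gripper is mounted at the origin on the work surface. World frame = base frame: x ahead of the robot, y to its left, z up, the work surface at z = 0. Lengths are in m, angles in rad, forces in N, time in s.
With the tool pointing down it reaches from about 0.35 to 0.9 m from the base axis. Payload 7.2 kg.
Tool frame: the origin (TCP) lies midway between the tips of the shut fingers; the grasp point (between the pads) lies 19 mm behind it (env.grip_depth is the distance from the TCP to the grasp point, in m); z points along the fingers, y is the direction in which the jaws open and shut (so a half turn about z gives the same grasp; the last joint's range is limited). The gripper opens to 88 mm and grips with 3 to 60 N. Pads are 20 mm wide; open, the fingers measure 115 mm over their backs; the gripper's body (75 mm by 178 mm) begins 61 mm behind the grasp point.
Start: joints at [1.275, 0.411, -0.013, 1.596, 0.006, 1.134, -0.082], TCP at [0.141, -0.609, 0.223] pointing down, gripper open.
Joint ranges: [-2.95, 2.95], [-0.29, 1.99], [-1.47, 1.44], [0.14, 2.54], [-1.03, 4.17], [0.13, 1.85], [-2.86, 2.86]. Speed limits (rad/s): [2.39, 2.39, 3.01, 3.01, 3.14, 3.14, 3.14].

INTERFACE

Orientations are given as a rotation vector (axis times angle).
In Python, from cell import env gives the robot as it stands.
- The arm moves only by the tool servo_tool, never from a script. Its argument "moves" is a list of rows, each a list of 3 entries, a list of its own where there are three numbers: the closure, from -1 (fully open) to 1 (shut), then the shift along the world's x, y, z as a fraction of full scale, then the turn about the world's z as a fraction of full scale. In form: [[hand, [x, y, z], twist], ...]. A call has exactly 5 rows; each row shifts and turns the pose as measured when the row begins; what a row does not reach is not made up. Full scale, the value 1, is 4 cm for a shift and 0.15 rad for a turn. A row lasts 1/10 s, in which the tool goes at most 50 mm and 8.59 degrees, less where a joint would pass 70% of its speed; a pose out of reach is approached as far as the arm can. A call with a number of a shift or a turn outside -1 to 1 is refused whole. A call with a gripper value outside its range is refused whole. The fingers move at their own pace and stop on an object; the grip force is fixed at half the most. Time passes only in rows, so rows that do not move let the fingers close, or fill a call up. It gives the time, the measured TCP pose, the force and the opening at its end, in the units of the state.
- env.read_state(): the state, without advancing time (a new reading comes with each control period).
- env.get_image(name): name is "scene" or "top" or "wrist"; returns the picture (480x640x3 uint8, blue, green, red); there is no depth.
- env.camera_params(name): a dict with "fx", "fy", "cx", "cy" (pixels), "k1" (the pictures are not rectified: a ray, as slopes to the right and down, at radius r is drawn at 1 + k1 r^2 times it, then the intrinsics apply), "position" and "orientation" of the camera in the world. Camera axes: x right, y up, looking along -z (the intrinsics and any distortion apply to the point x, -y, -z); pixel columns grow to the right and rows downward; lengths in m; the calibration is good to about 2 mm. A picture is of the moment at which its call begins: read the wrist's pose just before it. camera_params takes no time and is no camera call; for the wrist camera it gives the pose at the moment of the call.
- env.sign_off(): hands the job in, once; it reports no verdict.
The state is a dict: "time_s": time; "qpos": joint angles; "qd": joint speeds; "effort": joint torques, N m; "tcp_pos": TCP position; "tcp_rot": TCP orientation; "contact_force": force on the tool from outside, world axes, zero at the start; "torque": the same for the moment, N m; "finger_gap": finger opening in m.
Only numpy, scipy, OpenCV 4.12 (cv2) and the standard library are available. Lean on these libraries where they do the work, as an engineer would, in place of code of your own. Each camera call takes 0.05 s, during which the arm holds its last target. There are 200 camera calls.

## Working session

There is one attempt and no reset: what is moved stays moved. The work goes in short steps, Python scripts to look and compute and a tool call to move; the robot and the scene stay as the last step left them, time stands still between calls to the robot, and variables do not carry over. Pictures are saved under pics/ and viewed, about 8 in all and at most 12, crops included, and the job is handed in when it is done.

Besides the shell and the picture viewer there is one more tool, called after ">>>" as name([rows], argument=value, ...), one row to a line, values as JSON. servo_tool: Moves the arm, as the interface text tells. Shift numbers are shares of 4 cm and turn numbers shares of 0.15 rad, none past 1 either way. Its arguments: {"type":"object","properties":{"moves":{"type":"array","items":{"type":"array"}}},"required":["moves"]}

```bash
ls; mkdir -p pics; cat > h.py <<'E'
import numpy as np, cv2
from scipy.spatial.transform import Rotation as R
from cell import env
def par(n):
    p=env.camera_params(n); o=np.array(p['orientation'],float)
    p['R']=o if o.shape==(3,3) else (R.from_rotvec(o).as_matrix() if o.size==3 else R.from_quat(o).as_matrix())
    return p
def ray(p,u,v):
    d=np.array([(u-p['cx'])/p['fx'],(v-p['cy'])/p['fy']]); s=d.copy()
    for _ in range(20): s=d/(1+p['k1']*(s@s))
    return p['R']@np.array([s[0],-s[1],-1.])
def onz(p,u,v,z):
    c=np.array(p['position']); d=ray(p,u,v); return c+d*(z-c[2])/d[2]
def proj(p,X):
    q=p['R'].T@(np.array(X,float)-p['position']); s=np.array([q[0],-q[1]])/-q[2]; s=s*(1+p['k1']*(s@s))
    return s*[p['fx'],p['fy']]+[p['cx'],p['cy']]
E
python3 - <<'E'
from h import *
for n in ('top','scene'):
    cv2.imwrite(f'pics/{n}0.png',env.get_image(n)); print(n,env.camera_params(n))
print(env.read_state())
E
```

```text
pics
top {'fx': 514.837677881517, 'fy': 514.837677881517, 'cx': 333.36694501576204, 'cy': 235.0734026040323, 'k1': -0.12580421989114202, 'position': array([0.44739283, 0.01743411, 1.33493142]), 'orientation': array([ 0.07576295, -0.08411319, -1.55053755])}
scene {'fx': 497.9400864477467, 'fy': 497.9400864477467, 'cx': 318.32144983361513, 'cy': 241.61818307318018, 'k1': -0.06794440010762973, 'position': array([1.04809546, 0.42115139, 0.99912812]), 'orientation': array([0.31656226, 0.6476183 , 2.16395324])}
{'time_s': 0.1, 'qpos': array([ 1.27478236,  0.411834  , -0.01271707,  1.59692816,  0.00559404,
        1.13430481, -0.0821921 ]), 'qd': array([-0.00011041, -0.00135687,  0.00191184, -0.00040612,  0.00027899,
       -0.00112761, -0.00083692]), 'effort': array([ 2.98696476e-03, -5.89103472e+01,  6.44131377e-01, -2.91712028e+01,
       -5.37815073e-02,  1.45294564e-02,  6.52079393e-05]), 'tcp_pos': array([ 0.14102305, -0.60842618,  0.22189754]), 'tcp_rot': array([-3.11982123e+00, -3.56968213e-01,  4.02754731e-04]), 'contact_force': array([ 0.23632316, -0.87042621,  0.01860341]), 'torque': array([-0.00089377, -0.02556394, -0.01955902]), 'finger_gap': 0.08774707024481744}
```

View pics/top0.png

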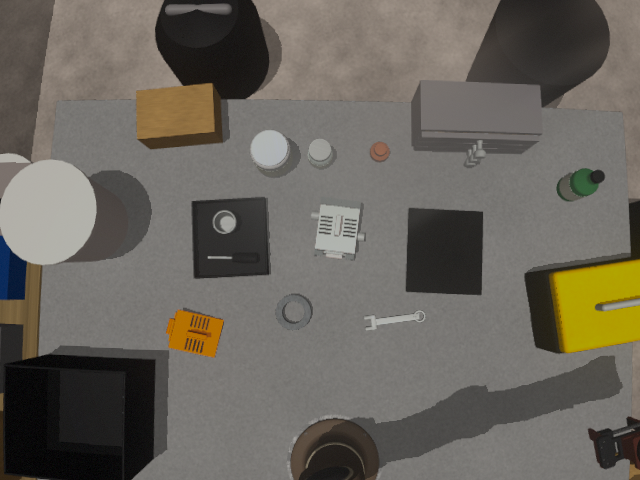

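View pics/scene0.png

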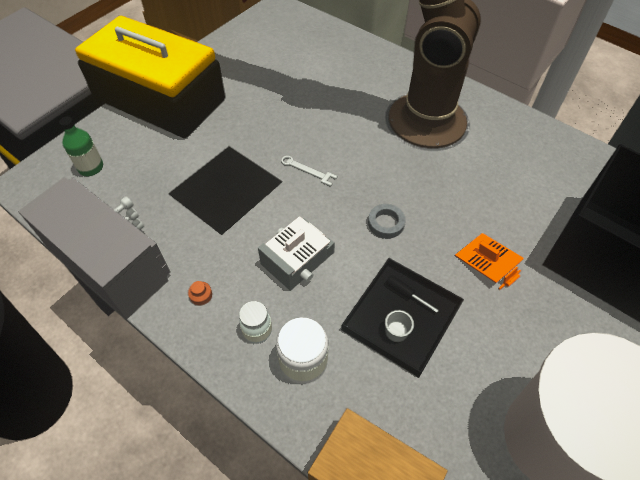

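The top picture shows the box with its white cover near (338,230), the mat at (445,251), the tray on the left, and the arm parked at lower right. The scene view agrees with this. Next I'll measure the cover and the mat.

```bash
python3 - <<'E'
from h import *
p=par('top'); im=cv2.imread('pics/top0.png'); 
c=im[190:275,295:380]; cv2.imwrite('pics/crop0.png',cv2.resize(c,None,fx=7,fy=7,interpolation=cv2.INTER_CUBIC))
g=im.max(2)
m=(g<40).astype('uint8'); n,l,s,ce=cv2.connectedComponentsWithStats(m)
i=l[251,445]; pts=np.argwhere(l==i)[:,::-1].astype(np.float32); r=cv2.minAreaRect(pts)
print('mat px',r,[onz(p,*b,0.004)[:2].round(3) for b in cv2.boxPoints(r)],onz(p,*r[0],.004))
sub=(im.min(2)>165).astype('uint8'); n,l,s,ce=cv2.connectedComponentsWithStats(sub)
for k in range(1,n):
    if 290<ce[k][0]<385 and 190<ce[k][1]<275: print(s[k],ce[k])
c2=cv2.imread('pics/scene0.png')[205:295,250:345]; cv2.imwrite('pics/crop1.png',cv2.resize(c2,None,fx=6,fy=6,interpolation=cv2.INTER_CUBIC))
E
```

```text
mat px ((445.0, 252.0), (82.0, 72.0), 90.0) [array([ 0.651, -0.185]), array([ 0.655, -0.378]), array([ 0.439, -0.376]), array([ 0.437, -0.186])] [ 0.54492162 -0.28048028  0.004     ]
[ 315  205   44   48 1167] [336.81919452 229.84490146]
[320 230   5   1   5] [322. 230.]
[344 233   4   1   4] [345.5 233. ]
[358 236   3   1   3] [359. 236.]
[333 252   1   1   1] [333. 252.]
[341 253   1   1   1] [341. 253.]
[327 254  14   4  27] [333.74074074 255.37037037]
```

View pics/crop0.png

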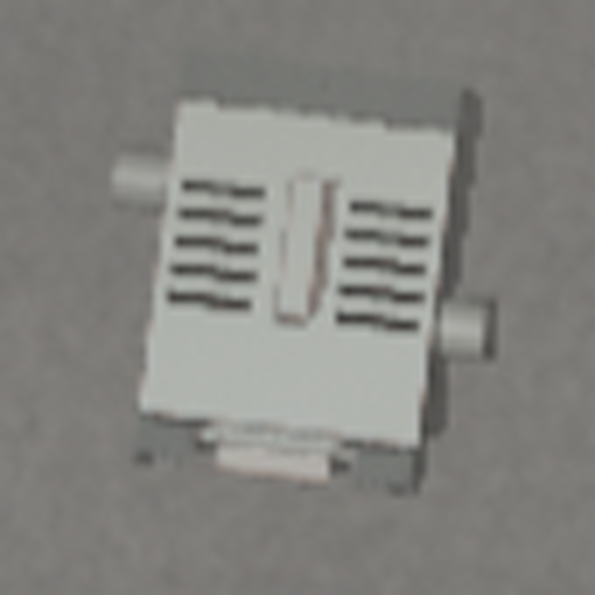

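```bash
python3 - <<'E'
from h import *
p=par('top')
def c(a,b,z): return onz(p,295+(a+.5)/7-.5,190+(b+.5)/7-.5,z)
P=[c(180,102,.070),c(455,130,.070),c(420,443,.065),c(140,411,.065)]
print(np.round(P,4))
print('yaw rear',np.arctan2(*(P[0]-P[1])[[0,1]]*[-1,1]),'yaw side',[np.arctan2(*(a-b)[[1,0]]) for a,b in((P[0],P[3]),(P[1],P[2]))], 'sizes',[np.linalg.norm(P[i]-P[i-1]) for i in range(4)])
f=[c(292,177,.095),c(324,180,.095),c(305,323,.095),c(276,319,.095)]
print('fin',np.round(f,4),np.mean(f,0)); 
b=[c(217,462,.040),c(331,468,.040)]; print('bar',b,np.mean(b,0),np.linalg.norm(b[0]-b[1]))
w=par('wrist'); s=env.read_state()
T=R.from_rotvec(s['tcp_rot']).as_matrix(); print('cam in tcp',T.T@(w['position']-s['tcp_pos']),'\n',T.T@w['R'],'\n',T)
E
```

```text
[[ 0.6536  0.0458  0.07  ]
 [ 0.6455 -0.052   0.07  ]
 [ 0.5343 -0.0414  0.065 ]
 [ 0.5438  0.0577  0.065 ]]
yaw rear -0.08302264323000781 yaw side [np.float64(-0.1079266170904882), np.float64(-0.09526275310893072)] sizes [np.float64(0.11063548068904507), np.float64(0.09816184753981225), np.float64(0.1118166522230557), np.float64(0.09955409856886784)]
fin [[ 6.240e-01  5.800e-03  9.500e-02]
 [ 6.231e-01 -5.300e-03  9.500e-02]
 [ 5.731e-01  4.000e-04  9.500e-02]
 [ 5.743e-01  1.050e-02  9.500e-02]] [0.59861443 0.0028399  0.095     ]
bar [array([0.52779912, 0.03042554, 0.04      ]), array([ 0.52641059, -0.01062432,  0.04      ])] [0.52710486 0.00990061 0.04      ] 0.0410733398975936
cam in tcp [ 0.06613497  0.00025493 -0.16191055] 
 [[ 1.09929216e-03  9.69073436e-01  2.46770068e-01]
 [ 9.99999219e-01 -1.21208024e-03  3.05156380e-04]
 [ 5.94824065e-04  2.46769540e-01 -9.69074012e-01]] 
 [[ 9.74154723e-01  2.25881391e-01 -4.15793672e-04]
 [ 2.25881754e-01 -9.74153754e-01  1.37741363e-03]
 [-9.39148599e-05 -1.43573420e-03 -9.99998965e-01]]
```

>>> servo_tool([
  [1, [0.1, 1, 0], -0.1],
  [1, [0.2, 1, 0], -0.1],
  [1, [0.3, 0.95, 0], -0.1],
  [1, [0.4, 0.9, 0], -0.1],
  [1, [0.4, 0.9, 0], -0.1],
])

```text
time_s: 0.6
tcp_pos: [0.194, -0.4146, 0.2179]
tcp_rot: [-3.128, -0.224, 0.005]
contact_force: [1.1, -0.1, 1.0]
finger_gap: 0.0512
```

>>> servo_tool([
  [1, [0.6, 0.8, 0], -0.15],
  [1, [0.6, 0.8, 0], -0.15],
  [1, [0.6, 0.8, 0], -0.15],
  [1, [0.6, 0.8, 0], -0.15],
  [1, [0.6, 0.8, 0], -0.15],
])

```text
time_s: 1.1
tcp_pos: [0.3151, -0.2464, 0.2175]
tcp_rot: [-3.136, -0.036, 0.007]
contact_force: [0.6, -0.5, -0.8]
finger_gap: 0.011
```

>>> servo_tool([
  [1, [0.6, 0.9, 0], -0.15],
  [1, [0.6, 0.9, 0], -0.15],
  [1, [0.6, 0.9, 0], -0.15],
  [1, [0.6, 0.9, 0], -0.15],
  [1, [0.6, 0.9, 0], -0.15],
])

```text
time_s: 1.6
tcp_pos: [0.4376, -0.0588, 0.2176]
tcp_rot: [-3.134, 0.152, 0.006]
contact_force: [0.7, -0.5, 0.6]
finger_gap: 0.0004
```

>>> servo_tool([
  [1, [0.6, 0.9, 0], -0.05],
  [1, [0.6, 0.9, 0], 0],
  [1, [0, 0, 0], 0],
  [1, [0, 0, 0], 0],
  [1, [0, 0, 0], 0],
])

```text
time_s: 2.1
tcp_pos: [0.4878, 0.0222, 0.2165]
tcp_rot: [-3.131, 0.152, 0.008]
contact_force: [-1.2, 0.0, 0.0]
finger_gap: 0.0002
```

```bash
python3 - <<'E'
from h import *
s=env.read_state(); w=par('wrist'); im=env.get_image('wrist'); cv2.imwrite('pics/w1.png',im)
np.save('w1.npy',dict(w),allow_pickle=True); print(s)
for X in ([.527,.010,.037],[.5986,.0028,.095]): print(proj(w,X))
E
```

```text
{'time_s': 2.1, 'qpos': array([ 0.34916892,  0.23754985, -0.56904024,  1.89363311,  0.13719963,
        1.05379656, -1.9433983 ]), 'qd': array([0.00813018, 0.00130751, 0.00608475, 0.00909322, 0.00651663,
       0.00569243, 0.00562716]), 'effort': array([ -0.71486039, -40.70564389,  -3.85584041, -27.95775712,
        -0.05208149,  -0.1222362 ,  -0.06495868]), 'tcp_pos': array([0.48784263, 0.02222288, 0.21654313]), 'tcp_rot': array([-3.13093521,  0.15209293,  0.00763854]), 'contact_force': array([-1.24994272,  0.00551105,  0.00352135]), 'torque': array([ 0.0041509 , -0.01186318, -0.01733483]), 'finger_gap': 0.00017263820375870964}
[327.79715105 178.65654174]
[330.37993079  84.85135391]
```

View pics/w1.png

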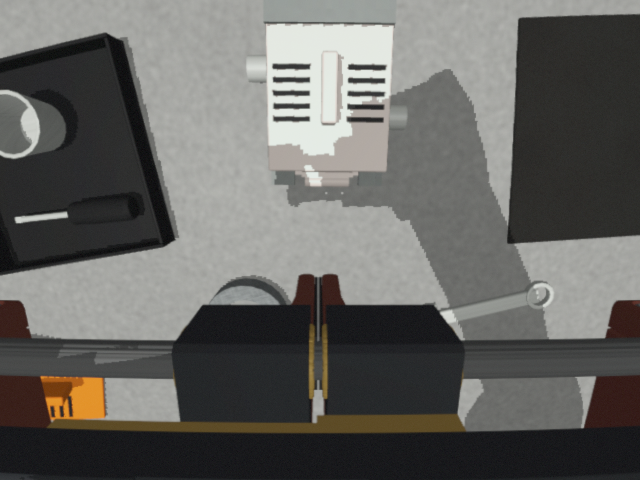

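The wrist view shows the box upright in the image: fin at (330,87), front edge at row 170, bar near (327,178). The fingers are shut at (318,280), and the tape is below left of them. I'll enlarge it to refine the measurement.

```bash
python3 - <<'E'
from h import *
im=cv2.imread('pics/w1.png')[15:205,245:410]; im=cv2.convertScaleAbs(im,alpha=1,beta=0)
cv2.imwrite('pics/crop2.png',cv2.resize(im[:,:,:],None,fx=3.1,fy=3.1,interpolation=cv2.INTER_CUBIC)[:590])
c=cv2.imread('pics/w1.png')[155:205,260:400]; cv2.imwrite('pics/crop3.png',cv2.resize(c,None,fx=5.5,fy=5.5,interpolation=cv2.INTER_CUBIC))
E
```

```text
(no output)
```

View pics/crop3.png

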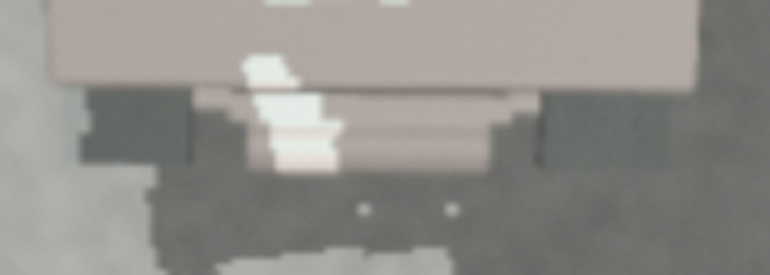

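```bash
python3 - <<'E'
from h import *
w=np.load('w1.npy',allow_pickle=True).item()
c=lambda a,b,z: onz(w,260+(a+.5)/5.5-.5,155+(b+.5)/5.5-.5,z)
b=[c(246,172,.034),c(490,172,.034),c(246,149,.0415),c(490,149,.0415)]
print('bar',np.round(b,4),np.linalg.norm(b[0]-b[1]))
k=[c(190,163,.043),c(541,168,.043)]; print('catch front inner (-76,+-29)',np.round(k,4),np.linalg.norm(k[0]-k[1]))
f=[c(50,80,.065),c(697,88,.065)]; print('cover front',np.round(f,4),np.linalg.norm(f[0]-f[1]))
for q in (b[:2],k,f):
    d=q[0]-q[1]; print('yaw',-np.arctan2(d[0],d[1]),'mid',np.mean(q,0))
fin=[onz(w,u,v,.095) for u,v in((322,51),(337,51),(337.5,123),(322.5,123))]; print(np.round(fin,4),np.mean(fin,0))
for u,v in((294,311),(220,275)): pass
T=env.camera_params('top'); p=par('top'); print('tape',onz(p,294,312,.024))
E
```

```text
bar [[ 0.5222  0.0324  0.034 ]
 [ 0.5183 -0.0089  0.034 ]
 [ 0.5267  0.0316  0.0415]
 [ 0.5228 -0.0086  0.0415]] 0.041445060781932525
catch front inner (-76,+-29) [[ 0.5254  0.041   0.043 ]
 [ 0.5191 -0.0167  0.043 ]] 0.058035741973321626
cover front [[ 0.542   0.0592  0.065 ]
 [ 0.5313 -0.0393  0.065 ]] 0.09908541558612531
yaw -0.09495082411557951 mid [0.52024204 0.0117698  0.034     ]
yaw -0.10914416420362169 mid [0.52225034 0.0121434  0.043     ]
yaw -0.1073022830588135 mid [0.53665017 0.00993415 0.065     ]
[[ 6.218e-01  6.700e-03  9.500e-02]
 [ 6.208e-01 -3.900e-03  9.500e-02]
 [ 5.716e-01 -1.000e-04  9.500e-02]
 [ 5.727e-01  1.090e-02  9.500e-02]] [0.59674826 0.00341556 0.095     ]
tape [0.38428194 0.1076071  0.024     ]
```

>>> servo_tool([
  [1, [0, -0.05, -0.95], -0.02],
  [1, [0, -0.05, -0.95], -0.02],
  [1, [0, -0.05, -0.95], -0.02],
  [1, [0, 0, -0.95], 0],
  [1, [0, 0, -0.5], 0],
])

```text
time_s: 2.65
tcp_pos: [0.4885, 0.0073, 0.0438]
tcp_rot: [-3.133, 0.187, -0.009]
contact_force: [0.3, 0.1, -0.3]
finger_gap: 0.0004
```

>>> servo_tool([
  [1, [0, 0, -0.2], 0],
  [1, [0, 0, 0], 0],
  [1, [0, 0, 0], 0],
  [1, [0, 0, 0], 0],
  [1, [0, 0, 0], 0],
])

```text
time_s: 3.15
tcp_pos: [0.4876, 0.0034, 0.0363]
tcp_rot: [-3.135, 0.195, -0.008]
contact_force: [-0.4, 0.5, -0.3]
finger_gap: 0.0003
```

>>> servo_tool([
  [1, [0, 0.15, -0.15], 0.06],
  [1, [0, 0.15, -0.15], 0.06],
  [1, [0, 0, -0.05], 0],
  [1, [0, 0, 0], 0],
  [1, [0, 0, 0], 0],
])

```text
time_s: 3.65
tcp_pos: [0.4888, 0.0172, 0.0227]
tcp_rot: [-3.136, 0.163, -0.013]
contact_force: [-0.5, -0.3, 0.2]
finger_gap: 0.0006
```

>>> servo_tool([
  [1, [0.15, -0.03, 0], 0],
  [1, [0.15, -0.03, 0], 0],
  [1, [0.1, -0.02, 0], 0],
  [1, [0.03, -0.01, 0], 0],
  [1, [0, 0, 0], 0],
])

```text
time_s: 4.15
tcp_pos: [0.5083, 0.0128, 0.0228]
tcp_rot: [-3.136, 0.164, -0.014]
contact_force: [-1.0, -0.4, -0.0]
finger_gap: 0.0006
```

```bash
python3 - <<'E'
from h import *
s=env.read_state(); print(s['tcp_pos'],s['contact_force'],s['tcp_rot'])
E
```

```text
[0.50825852 0.01275637 0.02275506] [-0.9520388  -0.38556125 -0.02274926] [-3.13627025  0.16442687 -0.01381284]
```

>>> servo_tool([
  [1, [0.02, 0, 0], 0],
  [1, [0.02, 0, 0], 0],
  [1, [0.02, 0, 0], 0],
  [1, [0.02, 0, 0], 0],
  [1, [0.02, 0, 0], 0],
])

```text
time_s: 4.65
tcp_pos: [0.5113, 0.0126, 0.0225]
tcp_rot: [-3.137, 0.164, -0.011]
contact_force: [-1.5, 0.5, 0.8]
finger_gap: 0.0008
```

>>> servo_tool([
  [1, [0.02, 0, 0], 0],
  [1, [0.02, 0, 0], 0],
  [1, [0.02, 0, 0], 0],
  [1, [0.02, 0, 0], 0],
  [1, [0, 0, 0], 0],
])

```text
time_s: 5.15
tcp_pos: [0.5129, 0.0125, 0.022]
tcp_rot: [3.137, -0.164, 0.005]
contact_force: [-2.4, -0.5, 2.2]
finger_gap: 0.0006
```

>>> servo_tool([
  [1, [0.02, 0, 0], 0],
  [1, [0.02, 0, 0], 0],
  [1, [0.02, 0, 0], 0],
  [1, [0.02, 0, 0], 0],
  [1, [0.02, 0, 0], 0],
])

```text
time_s: 5.65
tcp_pos: [0.5144, 0.0123, 0.0214]
tcp_rot: [3.136, -0.164, -0.002]
contact_force: [-5.8, 0.1, 3.3]
finger_gap: 0.0004
```

>>> servo_tool([
  [1, [0.02, 0, 0.02], 0],
  [1, [0.02, 0, 0.02], 0],
  [1, [0.02, 0, 0.02], 0],
  [1, [0.02, 0, 0.02], 0],
  [1, [0.02, 0, 0.02], 0],
])

```text
time_s: 6.15
tcp_pos: [0.5133, 0.0123, 0.0231]
tcp_rot: [3.135, -0.163, -0.019]
contact_force: [-4.7, 0.4, -2.2]
finger_gap: 0.0008
```

>>> servo_tool([
  [1, [0.03, 0, 0.003], 0],
  [1, [0.035, 0, 0.003], 0],
  [1, [0.035, 0, 0.003], 0],
  [1, [0.035, 0, 0.003], 0],
  [1, [0.035, 0, 0.003], 0],
])

```text
time_s: 6.65
tcp_pos: [0.5145, 0.0121, 0.0216]
tcp_rot: [3.133, -0.162, -0.036]
contact_force: [-7.5, 0.6, 2.6]
finger_gap: 0.0002
```

>>> servo_tool([
  [1, [0.04, 0, 0.015], 0],
  [1, [0.045, 0, 0.015], 0],
  [1, [0.045, 0, 0.02], 0],
  [1, [0.045, 0, 0.03], 0],
  [1, [0.045, 0, 0.03], 0],
])

```text
time_s: 7.15
tcp_pos: [0.5138, 0.0121, 0.0227]
tcp_rot: [3.13, -0.161, -0.066]
contact_force: [-6.9, 1.1, -2.5]
finger_gap: 0.0005
```

>>> servo_tool([
  [1, [0.055, 0, 0.0], 0],
  [1, [0.055, 0, 0.02], 0],
  [1, [0.055, 0, 0.05], 0],
  [1, [0.055, 0, 0.06], 0],
  [1, [0.055, 0, 0.06], 0],
])

```text
time_s: 7.65
tcp_pos: [0.5133, 0.0121, 0.0261]
tcp_rot: [3.126, -0.159, -0.102]
contact_force: [-8.3, 0.6, -2.8]
finger_gap: 0.0002
```

```bash
python3 - <<'E'
from h import *
s=env.read_state(); print(R.from_rotvec(s['tcp_rot']).as_matrix()[:,2], s['contact_force'],s['torque'],s['tcp_pos'])
w=par('wrist'); im=env.get_image('wrist'); np.save('w2.npy',dict(w),allow_pickle=True); cv2.imwrite('pics/w2.png',im)
cv2.imwrite('pics/w2c.png',cv2.resize(im[60:330,170:480],None,fx=2.2,fy=2.2,interpolation=cv2.INTER_CUBIC))
E
```

```text
[-0.06557492 -0.0065916  -0.99782588] [-8.33335033  0.61492733 -2.77657911] [0.31167357 1.83968335 0.0171044 ] [0.51331604 0.01212643 0.02610766]
```

View pics/w2c.png

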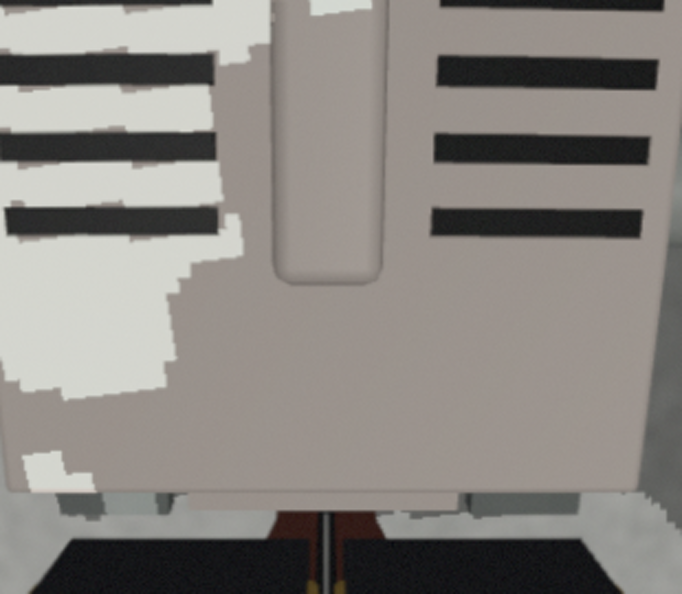

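The crop shows the fingers centred on the bar, with the cover's front edge at row 490 and corners at x 8 and 638. I can get the height of that edge from its apparent width.

```bash
python3 - <<'E'
from h import *
from scipy.optimize import brentq
w=np.load('w2.npy',allow_pickle=True).item()
c=lambda a,b,z: onz(w,170+(a+.5)/2.2-.5,60+(b+.5)/2.2-.5,z)
for a,b in((8,638),(7,640)):
    z=brentq(lambda z:np.linalg.norm(c(a,489,z)-c(b,489,z))-.1,0,.15); print(z,c(a,489,z),c(b,489,z))
print('catch',[ (z,np.linalg.norm(c(168,505,z)-c(472,505,z))) for z in(.043,)])
for z in (.065,.068,.071): print(z,(c(8,489,z)+c(638,489,z))/2)
E
```

```text
0.06687278373336901 [0.5431627  0.0595335  0.06687278] [ 0.53259517 -0.03990657  0.06687278]
0.06743494763551089 [0.54340336 0.05943258 0.06743495] [ 0.53283518 -0.04000742  0.06743495]
catch [(0.043, np.float64(0.05821727194147229))]
0.065 [0.5370459  0.00987591 0.065     ]
0.068 [0.53838033 0.00977589 0.068     ]
0.071 [0.53971476 0.00967586 0.071     ]
```

>>> servo_tool([
  [1, [0.05, 0, -0.03], 0],
  [1, [0.065, 0, 0], 0],
  [1, [0.07, 0, 0.005], 0],
  [1, [0.07, 0, 0.02], 0],
  [1, [0.07, 0, 0.05], 0],
])

```text
time_s: 8.2
tcp_pos: [0.5138, 0.012, 0.0235]
tcp_rot: [3.121, -0.158, -0.141]
contact_force: [-10.4, 0.3, -2.5]
finger_gap: 0.0004
```

>>> servo_tool([
  [1, [0.068, 0, 0.06], 0],
  [1, [0.065, 0, 0.08], 0],
  [1, [0.065, 0, 0.08], 0],
  [1, [0.06, 0, 0.08], 0],
  [1, [0.06, 0, 0.08], 0],
])

```text
time_s: 8.7
tcp_pos: [0.5117, 0.0121, 0.0338]
tcp_rot: [3.116, -0.155, -0.188]
contact_force: [-8.6, 0.4, -2.9]
finger_gap: 0.0003
```

```bash
python3 - <<'E'
from h import *
s=env.read_state(); print(R.from_rotvec(s['tcp_rot']).as_matrix()[:,2], s['contact_force'],s['torque'],s['tcp_pos'])
w=par('wrist'); im=env.get_image('wrist'); np.save('w3.npy',dict(w),allow_pickle=True); cv2.imwrite('pics/w3.png',im)
g=cv2.cvtColor(im,cv2.COLOR_BGR2GRAY)
for r in range(230,320,8): print(r,' '.join(f'{int(x)}' for x in g[r,140:520:12]))
E
```

```text
[-0.12100073 -0.01038098 -0.99259814] [-8.64408494  0.41245562 -2.94820968] [ 0.29438906  1.69945209 -0.08942245] [0.51170083 0.01212768 0.03383244]
230 153 153 158 145 147 145 145 145 147 146 147 147 148 147 149 146 146 147 148 148 148 148 149 150 150 150 149 147 98 99 97 98
238 152 152 157 145 145 146 146 145 145 146 147 146 147 147 147 148 148 148 148 149 148 148 149 149 150 150 150 140 96 94 96 95
246 151 155 158 146 146 144 146 146 145 146 147 147 147 147 147 148 149 147 148 148 149 149 148 149 148 150 151 123 96 99 95 92
254 152 158 156 163 147 145 145 148 146 147 145 146 147 148 148 147 147 148 149 149 149 150 149 149 149 150 150 102 97 93 95 97
262 157 159 150 197 211 164 146 146 146 146 145 147 147 148 147 149 148 148 148 148 149 149 148 149 151 149 150 111 97 96 98 97
270 158 159 155 146 211 212 146 147 147 146 145 147 147 148 148 148 148 149 148 149 149 149 148 150 150 150 150 152 94 97 96 98
278 154 160 155 145 212 212 146 146 147 147 148 148 147 148 148 149 148 148 149 150 148 149 151 152 151 151 150 152 156 106 95 97
286 157 152 154 151 156 154 156 154 153 153 145 145 144 145 146 145 146 146 146 146 149 154 151 152 150 149 147 149 149 154 94 94
294 152 153 155 153 154 153 149 159 160 157 154 157 146 57 36 27 35 152 150 151 152 149 152 150 147 152 151 149 151 147 148 93
302 155 152 150 155 154 157 152 147 156 159 150 153 158 30 33 27 35 95 156 151 150 152 152 147 150 153 153 152 149 147 153 95
310 149 153 155 154 153 24 22 19 19 21 19 22 21 20 21 25 24 17 19 20 21 18 19 24 18 156 152 156 154 154 152 146
318 153 159 155 155 152 21 21 23 17 21 21 21 22 16 16 20 20 20 20 21 22 19 20 18 21 19 147 152 152 150 148 150
```

```bash
python3 - <<'E'
from h import *
im=cv2.imread('pics/w3.png'); cv2.imwrite('pics/w3c.png',cv2.resize(im[200:320,150:490],None,fx=2.3,fy=2.3,interpolation=cv2.INTER_CUBIC))
E
```

```text
(no output)
```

View pics/w3c.png

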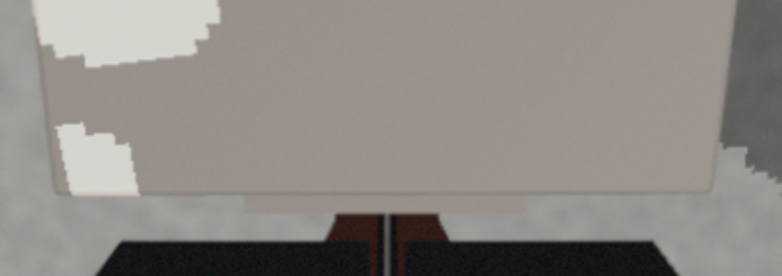

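The crop shows the cover's front corners at about (58,191) and (712,190). The catches are no longer visible below the front edge.

```bash
python3 - <<'E'
from h import *
from scipy.optimize import brentq
w=np.load('w3.npy',allow_pickle=True).item()
c=lambda a,b,z: onz(w,150+(a+.5)/2.3-.5,200+(b+.5)/2.3-.5,z)
for a,b in((57,713),(55,715)):
    z=brentq(lambda z:np.linalg.norm(c(a,190,z)-c(b,190,z))-.1,0,.15); print(z,c(a,190,z),c(b,190,z))
print(np.array(w['position']))
E
```

```text
0.07273979499579188 [0.54351637 0.05934705 0.07273979] [ 0.53269999 -0.04006626  0.07273979]
0.0734398335781993 [0.54387487 0.05932312 0.07343983] [ 0.53305847 -0.04009018  0.07343983]
[0.59670378 0.00667858 0.18655039]
```

>>> servo_tool([
  [1, [0.06, 0, 0.08], 0],
  [1, [0.06, 0, 0.08], 0],
  [1, [0.055, 0, 0.08], 0],
  [1, [0.055, 0, 0.08], 0],
  [1, [0.05, 0, 0.06], 0],
])

```text
time_s: 9.25
tcp_pos: [0.5099, 0.0122, 0.0455]
tcp_rot: [3.11, -0.153, -0.23]
contact_force: [-8.5, 1.4, -1.9]
finger_gap: 0.0005
```

```bash
python3 - <<'E'
from h import *
w=par('wrist'); im=env.get_image('wrist'); np.save('w4.npy',dict(w),allow_pickle=True); cv2.imwrite('pics/w4.png',im)
# right edge of cover & left: print gradients on a few rows
g=cv2.GaussianBlur(cv2.cvtColor(im,cv2.COLOR_BGR2GRAY),(1,9),0).astype(int)
for r in (262,268,274,280,286): print(r,'L',g[r,164:196:2],'R',g[r,440:486:2])
print('col',g[240:310:3,220],g[240:310:3,420])
E
```

```text
262 L [156 155 155 156 143 141 147 159 211 212 213 212 213 212 212 213] R [152 152 152 152 153 153 152 152 152 151 142 156 156 155 155 155 157 156
 156 156 156 149 143]
268 L [157 156 157 158 151 137 146 148 201 213 213 213 212 212 212 212] R [152 152 152 153 153 153 152 152 153 149 146 154 153 153 153 153 154 154
 155 155 156 156 154]
274 L [158 158 157 156 154 136 145 146 158 210 212 212 212 212 211 212] R [151 151 151 151 150 150 150 151 150 144 148 150 149 150 151 153 154 155
 154 154 154 154 154]
280 L [158 156 155 156 156 155 153 148 147 156 157 161 163 163 164 165] R [152 152 151 151 151 151 150 149 149 149 153 154 154 153 151 151 150 148
 148 148 149 149 148]
286 L [152 151 151 153 155 156 157 158 157 157 155 153 154 153 155 155] R [153 154 153 151 150 150 150 150 151 152 154 156 157 154 151 149 149 148
 146 147 149 149 149]
col [147 147 147 146 147 147 147 147 148 148 147 147 145 150 155 153 154 155
 155 154 151 121  44  20] [151 151 151 151 152 151 151 151 151 151 152 151 143 141 148 150 150 150
 151 152 150 119  45  21]
```

```bash
python3 - <<'E'
from h import *
from scipy.optimize import brentq
w=np.load('w4.npy',allow_pickle=True).item()
for a,b in((174,459),(173.5,459.5)):
    z=brentq(lambda z:np.linalg.norm(onz(w,a,277,z)-onz(w,b,277,z))-.1,0,.15); print(z,onz(w,a,277,z),onz(w,b,277,z))
E
```

```text
0.08285943196845046 [0.54452219 0.059504   0.08285943] [ 0.53362817 -0.03990083  0.08285943]
0.08326045781458977 [0.54473392 0.05949063 0.08326046] [ 0.53383988 -0.0399142   0.08326046]
```

>>> servo_tool([
  [1, [0.045, 0, -0.02], 0],
  [1, [0.045, 0, -0.02], 0],
  [1, [0.02, 0, -0.01], 0],
  [1, [0.0, 0, 0], 0],
  [1, [-0.02, 0, 0], 0],
])

```text
time_s: 9.8
tcp_pos: [0.5078, 0.0124, 0.0417]
tcp_rot: [3.107, -0.153, -0.249]
contact_force: [-2.7, -0.2, 0.1]
finger_gap: 0.0009
```

>>> servo_tool([
  [1, [-0.03, 0, 0], 0],
  [1, [-0.05, 0, 0], 0],
  [1, [-0.2, 0.02, 0], 0],
  [1, [-0.4, 0.04, 0.2], 0],
  [1, [-0.2, 0, 0.6], 0],
])

```text
time_s: 10.3
tcp_pos: [0.4748, 0.0149, 0.0734]
tcp_rot: [3.11, -0.154, -0.239]
contact_force: [-0.2, -0.6, 0.4]
finger_gap: 0.0003
```

>>> servo_tool([
  [-1, [0, 0, 1], 0],
  [-1, [0, 0, 1], 0],
  [-1, [0, 0, 1], 0],
  [-1, [0.5, -0.05, 0.6], 0],
  [-1, [0, 0, 0], 0],
])

```text
time_s: 10.8
tcp_pos: [0.4946, 0.0133, 0.2271]
tcp_rot: [3.11, -0.153, -0.223]
contact_force: [0.4, -0.1, -0.9]
finger_gap: 0.0369
```

```bash
python3 - <<'E'
from h import *
s=env.read_state(); print(R.from_rotvec(s['tcp_rot']).as_matrix(), s['contact_force'],s['tcp_pos'])
w=par('wrist'); im=env.get_image('wrist'); np.save('w5.npy',dict(w),allow_pickle=True); cv2.imwrite('pics/w5.png',im)
E
```

```text
[[ 0.98497327 -0.09628145 -0.14337904]
 [-0.09908385 -0.99500034 -0.01251834]
 [-0.14145691  0.02653678 -0.98958867]] [ 0.42932396 -0.08312486 -0.85692079] [0.49456845 0.01329147 0.22706372]
```

View pics/w5.png

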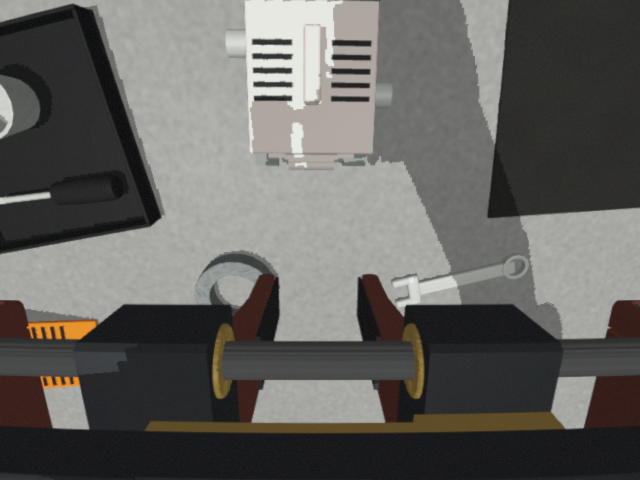

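The picture shows the cover's front resting higher, with corners at (250,153) and (376,154), fin at (312,63), and ears at row 160 over the catches. The gripper is opening.

```bash
python3 - <<'E'
from h import *
from scipy.optimize import brentq
w=np.load('w5.npy',allow_pickle=True).item()
im=cv2.imread('pics/w5.png')
g=cv2.cvtColor(im,cv2.COLOR_BGR2GRAY).astype(int)
print(g[148,240:260],g[148,366:384]); print(g[10:40,312],g[90:112,312]); print(g[60,295:330])
for a,b in((250,375.5),(249.5,376)):
    z=brentq(lambda z:np.linalg.norm(onz(w,a,152,z)-onz(w,b,154,z))-.1,-.1,.2); print('front z',z)
f=[onz(w,u,v,.103) for u,v in((304,25),(321,25),(320.5,104),(302.5,104))]; print(np.round(f,4),np.mean(f,0))
E
```

```text
[173 173 173 174 174 175 176 177 179 198 222 229 212 175 167 168 168 168
 167 168] [171 171 171 172 172 172 161 121 111 109 109 107 108 107 106 107 110 112]
[230 231 231 231 231 231 230 231 231 231 231 231 231 224 193 207 224 230
 231 231 231 231 231 231 231 231 231 231 231 231] [232 232 232 232 232 232 232 232 232 227 215 156 137 135 136 155 168 170
 168 169 169 170]
[231 232 231 231 232 232 231 230 212 204 219 229 232 232 231 232 231 232
 232 232 232 232 231 226 210 176 164 169 168 177 220 231 231 232 232]
front z 0.08187678053487489
front z 0.08422136787181964
[[ 6.257e-01  6.100e-03  1.030e-01]
 [ 6.247e-01 -5.000e-03  1.030e-01]
 [ 5.753e-01 -1.000e-04  1.030e-01]
 [ 5.765e-01  1.250e-02  1.030e-01]] [0.60056524 0.00338025 0.103     ]
```

>>> servo_tool([
  [-1, [0.8, -0.08, 0], 0],
  [-1, [0.9, -0.08, 0], 0],
  [-1, [0.8, -0.07, 0], 0],
  [-1, [0.15, 0, 0], 0],
  [-1, [0, 0, 0], 0],
])

```text
time_s: 11.35
tcp_pos: [0.5964, 0.0045, 0.2196]
tcp_rot: [3.107, -0.149, -0.238]
contact_force: [-1.1, -0.8, -0.6]
finger_gap: 0.0814
```

>>> servo_tool([
  [-1, [0.03, 0, -0.8], 0],
  [-1, [0.03, 0.02, -0.8], 0],
  [-1, [0, 0.02, -0.5], 0],
  [-1, [0, 0, -0.1], 0],
  [-1, [0, 0, 0], 0],
])

```text
time_s: 11.85
tcp_pos: [0.5917, 0.0075, 0.1272]
tcp_rot: [3.106, -0.144, -0.245]
contact_force: [0.6, -0.3, 0.6]
finger_gap: 0.0879
```

>>> servo_tool([
  [-1, [0.12, -0.06, -0.4], -0.05],
  [-1, [0.1, -0.05, -0.4], -0.04],
  [-1, [0.05, 0, -0.3], 0],
  [-1, [0, 0, 0], 0],
  [-1, [0, 0, 0], 0],
])

```text
time_s: 12.35
tcp_pos: [0.604, 0.0025, 0.0817]
tcp_rot: [3.106, -0.168, -0.24]
contact_force: [0.6, -0.9, 0.8]
finger_gap: 0.088
```

>>> servo_tool([
  [1, [0, 0.01, 0.005], 0],
  [1, [0, 0.01, 0.005], 0],
  [1, [0, 0, 0.005], 0],
  [1, [0, 0, 0.005], 0],
  [1, [0, 0, 0.005], 0],
])

```text
time_s: 12.85
tcp_pos: [0.6048, 0.0038, 0.0845]
tcp_rot: [3.107, -0.168, -0.237]
contact_force: [-0.8, 0.2, 0.3]
finger_gap: 0.0514
```

>>> servo_tool([
  [1, [0, 0, 0.005], 0],
  [1, [0, 0, 0.005], 0],
  [1, [0, 0, 0.005], 0],
  [1, [0, 0, 0.005], 0],
  [1, [0, 0, 0.005], 0],
])

```text
time_s: 13.35
tcp_pos: [0.6049, 0.0038, 0.0859]
tcp_rot: [3.107, -0.168, -0.236]
contact_force: [-1.2, 1.9, 2.9]
finger_gap: 0.0119
```

>>> servo_tool([
  [1, [-0.12, 0.012, 0.05], 0],
  [1, [-0.15, 0.015, 0.07], 0],
  [1, [-0.2, 0.02, 0.12], 0],
  [1, [-0.2, 0.02, 0.15], 0],
  [1, [-0.2, 0.02, 0.2], 0],
])

```text
time_s: 13.85
tcp_pos: [0.5665, 0.0074, 0.1096]
tcp_rot: [3.106, -0.168, -0.24]
contact_force: [0.3, -0.2, -2.1]
finger_gap: 0.0119
```

>>> servo_tool([
  [1, [0, 0, 0.6], 0],
  [1, [0, 0, 0.8], 0],
  [1, [0, -0.3, 0.8], 0],
  [1, [0, -0.8, 0.2], 0],
  [1, [0, -0.9, 0], 0],
])

```text
time_s: 14.35
tcp_pos: [0.5621, -0.067, 0.2144]
tcp_rot: [3.109, -0.149, -0.236]
contact_force: [1.7, -0.0, -1.5]
finger_gap: 0.0115
```

>>> servo_tool([
  [1, [0, -0.95, 0], 0],
  [1, [0, -0.95, 0], 0],
  [1, [0, -0.95, 0], 0],
  [1, [0, -0.95, 0], 0],
  [1, [0, -0.5, 0], 0],
])

```text
time_s: 14.85
tcp_pos: [0.5588, -0.2462, 0.2205]
tcp_rot: [3.106, -0.149, -0.227]
contact_force: [0.3, -0.2, -1.0]
finger_gap: 0.0121
```

>>> servo_tool([
  [1, [-0.1, -0.4, -0.5], 0],
  [1, [-0.05, -0.3, -0.8], 0],
  [1, [0, 0, -0.9], 0],
  [1, [0, 0, -0.6], 0],
  [1, [0, 0, -0.2], 0],
])

```text
time_s: 15.35
tcp_pos: [0.5501, -0.2808, 0.103]
tcp_rot: [3.102, -0.163, -0.216]
contact_force: [-0.2, 0.0, -1.0]
finger_gap: 0.0119
```

```bash
python3 - <<'E'
from h import *
s=env.read_state(); print(R.from_rotvec(s['tcp_rot']).as_matrix()[:,2], s['contact_force'],s['tcp_pos'])
cv2.imwrite('pics/s6.png',cv2.resize(env.get_image('scene')[100:340,120:440],None,fx=2.3,fy=2.3))
E
```

```text
[-0.13938491 -0.02039415 -0.99002825] [-0.22187138  0.03287574 -1.03252337] [ 0.55013532 -0.28084944  0.10304971]
```

View pics/s6.png

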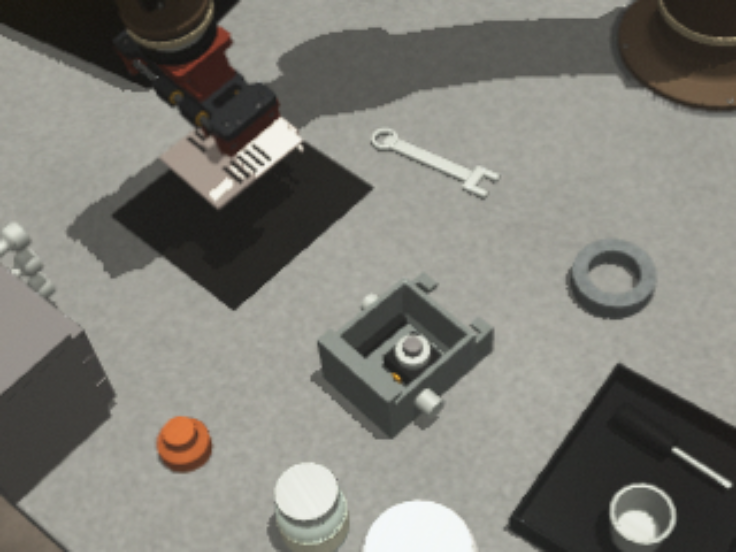

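The cover is held fin up over the mat, and the box is open with the reset button at crop (413,345). Next I'll lower the cover.

>>> servo_tool([
  [1, [0, 0, -0.4], 0],
  [1, [0, 0, -0.4], 0],
  [1, [0, 0, -0.3], 0],
  [1, [0, 0, -0.1], 0],
  [1, [0, 0, -0.05], 0],
])

```text
time_s: 15.9
tcp_pos: [0.5522, -0.28, 0.0528]
tcp_rot: [3.102, -0.161, -0.208]
contact_force: [0.0, 0.3, -1.4]
finger_gap: 0.0119
```

>>> servo_tool([
  [1, [0, 0, -0.05], 0],
  [1, [0, 0, -0.05], 0],
  [1, [0, 0, -0.05], 0],
  [1, [0, 0, -0.05], 0],
  [1, [0, 0, -0.05], 0],
])

```text
time_s: 16.4
tcp_pos: [0.5548, -0.2804, 0.0449]
tcp_rot: [3.101, -0.161, -0.2]
contact_force: [0.9, 1.1, 5.6]
finger_gap: 0.0116
```

>>> servo_tool([
  [1, [0, 0, -0.06], 0],
  [1, [0, 0, -0.06], 0],
  [1, [0, 0, -0.06], 0],
  [1, [0, 0, -0.06], 0],
  [1, [0, 0, -0.06], 0],
])

```text
time_s: 16.9
tcp_pos: [0.5576, -0.2821, 0.0357]
tcp_rot: [3.098, -0.162, -0.191]
contact_force: [-4.4, 2.1, 31.0]
finger_gap: 0.0119
```

>>> servo_tool([
  [1, [0, 0, 0.05], 0],
  [0, [0, 0, 0.02], 0],
  [-1, [0, 0, 0.005], 0],
  [-1, [0, 0, 0.005], 0],
  [-1, [0, 0, 0.005], 0],
])

```text
time_s: 17.4
tcp_pos: [0.5543, -0.2818, 0.0366]
tcp_rot: [3.098, -0.162, -0.201]
contact_force: [0.2, -0.3, -0.8]
finger_gap: 0.0402
```

>>> servo_tool([
  [-1, [0, 0, 0.005], 0],
  [-1, [0, 0, 0.005], 0],
  [-1, [0, 0, 0.2], 0],
  [-1, [0, 0, 0.8], 0],
  [-1, [0, 0, 0.8], 0],
])

```text
time_s: 17.9
tcp_pos: [0.5507, -0.2804, 0.1064]
tcp_rot: [3.101, -0.16, -0.216]
contact_force: [1.0, -0.8, 0.1]
finger_gap: 0.0801
```

>>> servo_tool([
  [1, [0, 0, 0.9], 0],
  [1, [0, 0.2, 0.9], 0],
  [1, [0, 0.9, 0.1], 0],
  [1, [0, 0.9, 0], 0],
  [1, [0, 0.9, 0], 0],
])

```text
time_s: 18.4
tcp_pos: [0.5518, -0.1686, 0.194]
tcp_rot: [3.096, -0.178, -0.199]
contact_force: [0.5, 0.3, -1.4]
finger_gap: 0.0474
```

>>> servo_tool([
  [1, [0, 0.9, 0], 0],
  [1, [0, 0.9, 0], 0],
  [1, [0, 0.9, 0], 0],
  [1, [0, 0.3, 0], 0],
  [1, [0, 0, 0], 0],
])

```text
time_s: 18.9
tcp_pos: [0.5518, -0.038, 0.199]
tcp_rot: [3.098, -0.166, -0.19]
contact_force: [0.1, -0.2, -1.2]
finger_gap: 0.0072
```

```bash
python3 - <<'E'
from h import *
s=env.read_state(); w=par('wrist'); a=env.get_image('wrist'); b=env.get_image('top'); c=env.get_image('scene')
for n,i in(('w7',a),('t7',b),('s7',c)): cv2.imwrite(f'pics/{n}.png',i)
np.save('w7.npy',dict(w),allow_pickle=True); print(s['tcp_pos'],R.from_rotvec(s['tcp_rot']).as_matrix()[:,2])
t=cv2.resize(b[195:305,290:490],None,fx=4,fy=4,interpolation=cv2.INTER_CUBIC)
u=cv2.resize(c[130:290,160:340],None,fx=2.2,fy=2.2); u=cv2.copyMakeBorder(u,0,0,0,800-u.shape[1],0)
v=cv2.resize(a,(400,300)); 
o=np.zeros((t.shape[0]+160,800,3),np.uint8)
cv2.imwrite('pics/m7.png',t)
E
```

```text
[ 0.55175576 -0.03804063  0.19895064] [-0.12387167 -0.02670013 -0.99193897]
```

View pics/w7.png

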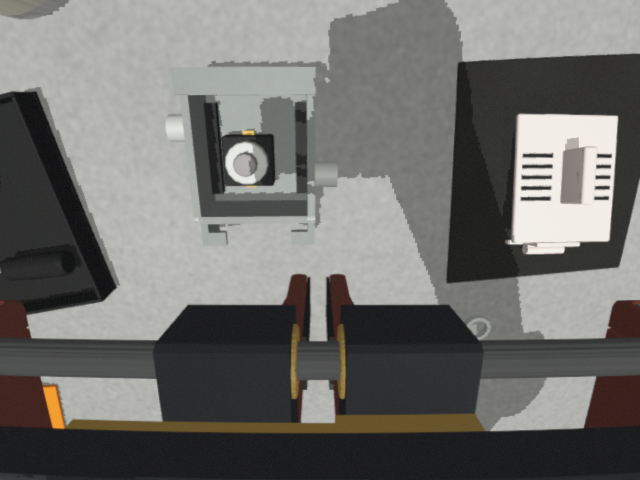

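The cover lies fin up on the mat with its fin at (575,175). The grey button is at (246,164), inside a white collar. I'll locate it from two views and check where the fin is.

```bash
python3 - <<'E'
from h import *
w=np.load('w7.npy',allow_pickle=True).item(); s=par('scene')
print('wrist',onz(w,245.5,165,.048),'scene',onz(s,299.2,249,.048))
a=cv2.imread('pics/w7.png')[135:195,215:275]
print('box top rear/front corners', [onz(w,u,v,.06).round(4) for u,v in((193,219),(315,222))])
print('fin top',[onz(w,*q,.070).round(4) for q in((567,204),(590,204),(595,148))])
for n,(y0,y1,x0,x1),p in(('w7',(140,190,222,272),w),('s7',(230,270,280,320),s)):
    im=cv2.imread(f'pics/{n}.png')[y0:y1,x0:x1]; cv2.imwrite(f'pics/{n}b.png',cv2.resize(im,(390,390),interpolation=cv2.INTER_CUBIC))
cv2.imwrite('pics/b7.png',np.hstack([cv2.imread('pics/w7b.png'),cv2.imread('pics/s7b.png')]))
E
```

```text
wrist [0.59434847 0.01054007 0.048     ] scene [0.59769536 0.01263498 0.048     ]
box top rear/front corners [array([0.5573, 0.0591, 0.06  ]), array([ 0.5429, -0.0408,  0.06  ])]
fin top [array([ 0.5379, -0.2512,  0.07  ]), array([ 0.5356, -0.2719,  0.07  ]), array([ 0.5822, -0.2686,  0.07  ])]
```

View pics/b7.png

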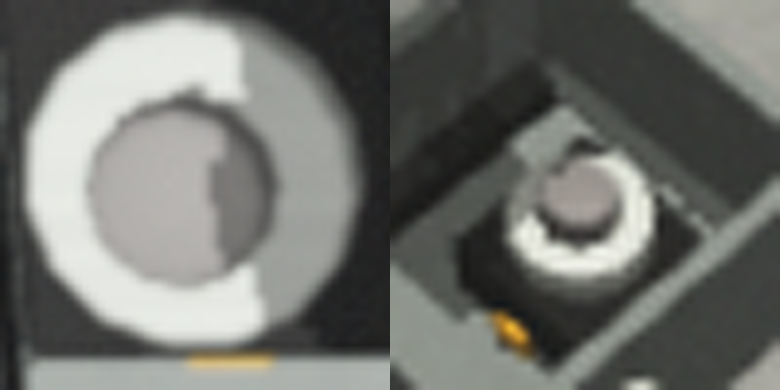

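>>> servo_tool([
  [1, [0.5, 0.6, 0], 0],
  [1, [0.5, 0.6, 0], 0],
  [1, [0.1, 0.1, -0.4], 0],
  [1, [0, 0, -0.8], 0],
  [1, [0, 0, -0.5], 0],
])

```text
time_s: 19.55
tcp_pos: [0.5992, -0.0009, 0.1294]
tcp_rot: [3.091, -0.199, -0.184]
contact_force: [-0.0, -0.3, -0.1]
finger_gap: 0.0005
```

>>> servo_tool([
  [1, [0, 0, -0.3], 0],
  [1, [0, 0, -0.2], 0],
  [1, [0, 0, 0], 0],
  [1, [0, 0, 0], 0],
  [1, [0, 0, 0], 0],
])

```text
time_s: 20.05
tcp_pos: [0.5969, -0.008, 0.1048]
tcp_rot: [3.086, -0.21, -0.194]
contact_force: [0.8, 0.9, 0.2]
finger_gap: 0.0003
```

>>> servo_tool([
  [1, [0, 0.25, 0], 0.1],
  [1, [0, 0.25, 0], 0.1],
  [1, [0, 0.02, -0.3], 0],
  [1, [0, 0.02, -0.3], 0],
  [1, [0, 0, -0.1], 0],
])

```text
time_s: 20.55
tcp_pos: [0.5984, 0.0172, 0.0776]
tcp_rot: [3.089, -0.156, -0.184]
contact_force: [0.8, 0.3, -0.2]
finger_gap: 0.0006
```

>>> servo_tool([
  [1, [0, 0, -0.1], 0],
  [1, [0, 0, 0], 0],
  [1, [0, 0, 0], 0],
  [1, [0, 0, 0], 0],
  [1, [0, 0, 0], 0],
])

```text
time_s: 21.05
tcp_pos: [0.5977, 0.0163, 0.0716]
tcp_rot: [3.088, -0.158, -0.188]
contact_force: [-0.3, -0.3, -0.9]
finger_gap: 0.0004
```

>>> servo_tool([
  [1, [-0.04, -0.1, -0.1], 0],
  [1, [0, 0, -0.1], 0],
  [1, [0, 0, -0.1], 0],
  [1, [0, 0, -0.08], 0],
  [1, [0, 0, 0], 0],
])

```text
time_s: 21.55
tcp_pos: [0.5962, 0.0114, 0.0555]
tcp_rot: [3.088, -0.159, -0.187]
contact_force: [0.9, 1.1, -0.5]
finger_gap: -0.0001
```

>>> servo_tool([
  [1, [0, 0, -0.04], 0],
  [1, [0, 0, -0.04], 0],
  [1, [0, 0, -0.04], 0],
  [1, [0, 0, -0.04], 0],
  [1, [0, 0, -0.04], 0],
])

```text
time_s: 22.05
tcp_pos: [0.5964, 0.0117, 0.0473]
tcp_rot: [3.088, -0.159, -0.186]
contact_force: [-1.1, -0.6, 2.8]
finger_gap: 0.0008
```

>>> servo_tool([
  [1, [0, 0, -0.04], 0],
  [1, [0, 0, -0.04], 0],
  [1, [0, 0, -0.03], 0],
  [1, [0, 0, -0.02], 0],
  [1, [0, 0, -0.01], 0],
])

```text
time_s: 22.55
tcp_pos: [0.5964, 0.0117, 0.043]
tcp_rot: [3.087, -0.159, -0.186]
contact_force: [-1.6, 0.4, 8.1]
finger_gap: 0.0004
```

>>> servo_tool([
  [1, [0, 0, -0.02], 0],
  [1, [0, 0, 0.1], 0],
  [1, [0, 0, 0.5], 0],
  [1, [0, 0, 0.8], 0],
  [1, [0, 0, 0.9], 0],
])

```text
time_s: 23.05
tcp_pos: [0.5933, 0.0113, 0.1321]
tcp_rot: [3.086, -0.158, -0.199]
contact_force: [-0.4, 0.4, 0.6]
finger_gap: 0.0002
```

>>> servo_tool([
  [1, [0, 0, 0.8], 0],
  [1, [-0.6, 0, 0.3], 0],
  [1, [-0.8, 0, 0], 0],
  [1, [-0.6, 0, 0], 0],
  [1, [0, 0, 0], 0],
])

```text
time_s: 23.55
tcp_pos: [0.5142, 0.0123, 0.1822]
tcp_rot: [3.089, -0.158, -0.183]
contact_force: [-0.3, -0.2, -0.6]
finger_gap: 0.0008
```

```bash
python3 - <<'E'
from h import *
s=env.read_state(); print(s['tcp_pos'],s['contact_force'],s['time_s'])
a=env.get_image('scene'); b=env.get_image('top')
c=cv2.imread('pics/top0.png'); m=cv2.imread('pics/t7.png')
o=np.hstack([cv2.resize(a[100:340,120:440],(400,300)),cv2.resize(b[130:370,180:500],(400,300))]); cv2.imwrite('pics/end.png',o)
p=par('top')
w=(b.min(2)>140)[205:300,405:485]; v,u=np.nonzero(w); print('cover px',u.mean()+405,v.mean()+205,len(u),onz(p,u.mean()+405,v.mean()+205,.03))
E
```

```text
[0.51415604 0.0123461  0.18219538] [-0.31588655 -0.17362408 -0.5798595 ] 23.55
cover px 447.1454418928323 252.6464857341684 1437 [ 0.54145315 -0.28022162  0.03      ]
```

View pics/end.png

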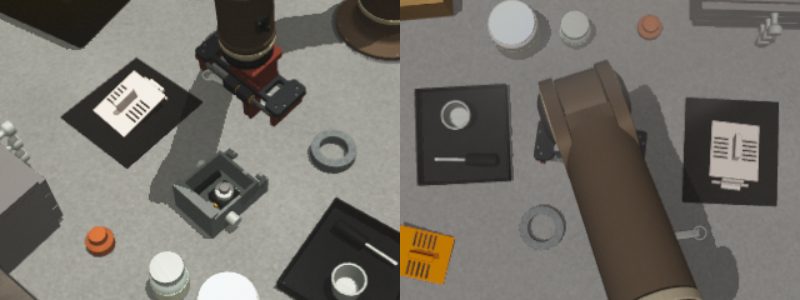

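The cover lies fin up in the middle of the mat. The box is open, the arm is clear, and the other things are where they were. I'll hand the job in.

```bash
python3 -c "
from cell import env
print(env.sign_off())"
```

```text
the job is handed in; nothing more can be done
None
```

The job is handed in at about 24 s of the 66 s allowed; no verdict was reported.

- **Tab and cover front:** I pressed the tab in with a highest reading of about 10.4 N inward (limit 13 N), read only at the end of each call. The first lift stopped about 2 mm up because the tab was still latched. I eased off, pushed harder and tried again. The front edge then rose about 18 mm by the camera and was still up on the catches after I let go.
- **Cover on the mat:** I took the cover off by its fin and set it down fin up. The last top view puts it at about (0.541, -0.280), against a mat centre of (0.545, -0.280). As I set it down the wrist force reached 31 N for a moment before I let go (limits 40 N for the arm or gripper body, 120 N at the wrist).
- **Reset button:** I pressed it until the force read 8.1 N, then a touch further with no reading, and released it (limit 20 N). The tool went down at least 4 mm after first contact. I could not read the button's travel directly, and saw it up again only in the last scene picture.
- **Last checks:** The arm was clear of everything, and the bystanders looked unmoved in the scene and top views. I did not measure them.
- **What disagreed:** The two views of the button differed by about 3 mm. The tool also leaned by about 0.15 rad while pressing the tab, because the small-step servo creeps under load. Neither did any harm that I could see.

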